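# Trip the film-cassette tip hopper and reset it

### The arm

A 7-joint arm with a two-finger parallel gripper is mounted at the origin on the work surface. World frame = base frame: x ahead of the robot, y to its left, z up, the work surface at z = 0. Lengths are in m, angles in rad, forces in N, time in s.
With the tool pointing down it reaches from about 0.425 to 0.925 m from the base axis. Payload 6.8 kg.
Tool frame: the origin (TCP) lies at the very end of the fingers, on their centre line; the grasp point (between the pads) lies 19 mm behind it; z points along the fingers, y is the line along which they close (so a half turn about z gives the same grasp; the last joint's range is limited). The gripper opens to 85 mm and grips with 20 to 120 N. Pads are 22 mm wide; open, the fingers measure 114 mm over their backs; the gripper's body (76 mm by 85 mm) begins 54 mm behind the grasp point. The pads swing forward as they close: fully open they stand 13 mm farther back than shut.
Start: joints at [-1.277, 0.477, 0.022, 1.555, -0.011, 1.109, -0.083], TCP at [0.264, 0.621, 0.231] pointing down, gripper open.
Joint ranges: [-2.96, 2.96], [-0.34, 2.1], [-1.41, 1.46], [0.24, 2.44], [-1.37, 4.51], [0.17, 1.92], [-2.96, 2.96]. Speed limits (rad/s): [2.39, 2.39, 3.14, 3.14, 3.14, 3.14, 3.14].

### API

Orientations are given as a rotation vector (axis times angle).
In Python, from bench import get_obs, grab_frame, hand_in gives the robot as it stands.
- The arm moves only by the tool drive_tool, never from a script. Its argument "rows" is a list of rows, each an object with "offset": the shift along the tool's x, y, z as a fraction of full scale, a list of three; "rotation": the turn, a rotation vector about the tool's x, y, z as a fraction of full scale, a list of three; "claw": the opening, from 0 (shut) to 1 (fully open). In form: [{"offset": [tx, ty, tz], "rotation": [wx, wy, wz], "claw": claw}, ...]. A call has 1 to 20 rows; each row is the pose to reach, as a shift and turn from the pose commanded when the call began, along the tool's axes at that moment; what a row does not reach only later rows make up. Full scale, the value 1, is 0.15 m for a shift and 2 rad for a turn. A row lasts 1/12 s, in which the tool goes at most 41.7 mm and 7.16 degrees, less where a joint would pass 70% of its speed; a pose out of reach is approached as far as the arm can. A call with a number of a shift or a turn outside -1 to 1 is refused whole. A call with a gripper value outside its range is refused whole. The fingers move at their own pace and stop on an object; "force" is the grip in N (left out, the last holds). Time passes only in rows, so rows that repeat a pose let the fingers close. It gives the time, the measured TCP pose, the force, the opening and the grip force at its end, in the units of the state.
- get_obs(): the state, without advancing time (a new reading comes with each control period).
- grab_frame(name): name is "side" or "top"; returns a dict with "frame" (400x640x3 uint8, red, green, blue), "z_map" (400x640 float32, m along the optical axis (not along the pixel's ray), 0 where there is no reading), "vfov" (degrees; the focal length in pixels is half the picture's height over the tangent of half this angle, whatever the lens; pixels are square), "cx", "cy" (the principal point, pixels), "D" ([k1, k2, p1, p2, k3] as OpenCV has them; the pictures are not rectified), "R" (3x3) and "t" (3): a world point X has camera coordinates R X + t. Camera axes: x right, y down, z forward; pixel columns grow to the right and rows downward; lengths in m; the calibration is good to about 2 mm. A picture is of the moment at which its call begins.
- hand_in(): hands the job in; it is judged then, once.
The state is a dict: "clock": time; "joints": joint angles; "qvel": joint speeds; "tau": joint torques, N m; "tcp_pos": TCP position; "orientation": TCP orientation; "contact_force": force on the tool from outside, world axes, zero at the start; "moment": the same for the moment, N m; "grip_width": finger opening in m; "gripper_force": force on a finger pad.
Only numpy, scipy, OpenCV 4.12 (cv2) and the standard library are available. Lean on these libraries where they do the work, as an engineer would, in place of code of your own. Each camera call takes 0.05 s, during which the arm holds its last target. There are 200 camera calls.

### The job

Take the two large film cassettes out of the leaning rack and stand them upright, one after the other and side by side, in the tip bucket, so that their weight alone trips it and it dumps both into the tray below. Then swing the empty bucket back until it rests fully upright again, leave both cassettes lying in the tray, and leave the film can in the rack and the other things on the table where they are.

Things in the scene. Friction and masses are not known exactly. Their poses are not given: they have to be found in the camera images.
- cassette_a: one of two equal large film cassettes: dark-steel cylinder, diameter 38 mm, 76 mm long, black spool knob (diameter 14, 8 mm long) on its top end, black strip down its side; about 150 g. Origin: centre of its underside; z along its axis to the knob. Starts in any of the rack's three pockets, leaning with it; the upper 41 mm of its body, and the knob, stand out.
- cassette_b: the other of two equal large film cassettes: dark-steel cylinder, diameter 38 mm, 76 mm long, black spool knob (diameter 14, 8 mm long) on its top end, black strip down its side; about 150 g. Origin: centre of its underside; z along its axis to the knob. Starts in any of the rack's three pockets, leaning with it; the upper 41 mm of its body, and the knob, stand out.
- cassette_a_mid (a point): centre of cassette_a, 38 mm above its underside on its axis
- cassette_b_mid (a point): centre of cassette_b, 38 mm above its underside on its axis
- rack: fixed white rack; three square pockets in a row along its y, at y = -85, 0, +85 mm (inner width 42, 35 deep, walls 5 mm). Pocket axes lean 0.6 rad (34 deg) from vertical, tops towards the rack's -x (its front, which faces the robot's left): pull out along the lean. Origin: on the table below the pockets; base plate 10 mm thick, x = -55 to +95, y = -150 to +150 mm.
- hang_bar (a point): middle of the rack's film-hanging bar: steel, 12 mm thick, along the rack's y over the cassettes' upper parts, at x = -36 mm, 200 mm above the table; its ends at y = -135 and +135 mm bend back level to posts at x = +80 mm. A gripper pointing straight down does not fit under it: come in along the lean of the cassettes, gripper body towards -x.
- film_can: bystander in the remaining pocket: plain round aluminium film can with a smooth lid and no knob, 38 mm in diameter, only 60 mm tall. Origin: centre of its underside. Stays in its pocket.
- hopper: fixed tip hopper: open grey tray, 175 mm in x (-87.5 to +87.5), 300 mm in y (+75 to -225), walls 55 mm high and 5 thick; white uprights 10 x 34 mm at x = -92.5 and +92.5, y = 0, 204 mm high, carry the bucket's pivot. Origin: on the table under the pivot; the bucket dumps towards -y.
- pivot (a point): middle of the bucket's pivot, which runs along the hopper's x, 190 mm above its origin. The counterweight (bar 27 mm thick, 100 long, along x) sits 52 mm to +y of it and 10 mm above it when upright. While the bucket swings, the reset bar sweeps a circle of 96 mm radius about the pivot, from +y up and over.
- bucket (a joint): bucket angle, rad: 0 upright on its stop, 2.0 fully tipped to the hopper's -y, on the other stop. Upright when empty or with one cassette; two trip it at once and it swings over, damped, in one to two seconds (get the hand clear). Empty it rests at either end: below about 0.65 it falls upright by itself, beyond it falls back tipped. Setting it back takes 1 to 2 N at the reset bar.
- bucket_floor (a point): centre of the inner floor of the open aluminium bucket (x along the pivot, z out of the mouth); upright: 16 mm above the pivot, 40 mm to -y. Inside 100 mm (x) by 48 mm (y) at the floor, walls 42 mm high, 4 thick; the -y wall flares outward by 0.4 rad. Two cassettes fit standing side by side, centres 25 mm to either side along x.
- reset_bar (a point): middle of the reset bar: steel, 12 mm thick, 100 mm long along x, joining the ends of the bucket's two arms (4 mm plates 20 mm high at x = -52, +52). Upright: 95 mm to +y of the pivot, 10 mm above it. Tipped: 82 mm above the pivot, 49 mm to -y of it; pushing it to +y and down sets the bucket upright.
- tray_floor (a point): centre of the tray's inner floor, 5 mm above the table, 75 mm to -y of the pivot
- tape_roll: bystander: yellow roll of tape lying flat, 110 mm in diameter, 24 mm high; origin centre of underside
- small_film: bystander: small black film cassette standing, 25 mm in diameter, 48 mm high, between rack and hopper; origin centre of underside
- pen_mug: bystander: white mug, 82 mm in diameter, 95 mm high; origin centre of underside
- fixer_bottle: bystander: amber bottle, 72 mm in diameter, 170 mm high; origin centre of underside
- scissors: bystander: scissors lying flat, about 150 mm long; origin under their screw
Things that resemble listed ones, but are neither listed nor needed, are in the scene too. What is shaped like the cassette_a but pink or yellow is not meant.

How it is judged:
On the way, in this order (a step that is already met when the one before it is completed fails the run):
1. one cassette stands released in the upright bucket, which has not tripped ((((x of cassette_a_mid in the frame of bucket_floor between -0.05 and 0.05 m and y of cassette_a_mid in the frame of bucket_floor between -0.05 and 0.035 m and z of cassette_a_mid in the frame of bucket_floor between 0 and 0.065 m) and angle between cassette_a's own z axis and vertical below 0.3 rad and contact force between the fingers and cassette_a below 0.2 N) or ((x of cassette_b_mid in the frame of bucket_floor between -0.05 and 0.05 m and y of cassette_b_mid in the frame of bucket_floor between -0.05 and 0.035 m and z of cassette_b_mid in the frame of bucket_floor between 0 and 0.065 m) and angle between cassette_b's own z axis and vertical below 0.3 rad and contact force between the fingers and cassette_b below 0.2 N)) and value of joint bucket below 0.08 rad), for 0.3 s.
2. both cassettes stand in the bucket, released, and the robot does not press on the bucket (x of cassette_a_mid in the frame of bucket_floor between -0.05 and 0.05 m and y of cassette_a_mid in the frame of bucket_floor between -0.05 and 0.035 m and z of cassette_a_mid in the frame of bucket_floor between 0 and 0.065 m and x of cassette_b_mid in the frame of bucket_floor between -0.05 and 0.05 m and y of cassette_b_mid in the frame of bucket_floor between -0.05 and 0.035 m and z of cassette_b_mid in the frame of bucket_floor between 0 and 0.065 m and contact force between the fingers and cassette_a below 0.2 N and contact force between the fingers and cassette_b below 0.2 N and angle between each of cassette_a, cassette_b's own z axis and vertical below 0.5 rad and value of joint bucket below 0.4 rad and contact force between the fingers and bucket below 1 N).
3. the bucket has tripped over and both cassettes lie in the tray (value of joint bucket above 1.7 rad and x of cassette_a_mid in the frame of tray_floor between -0.085 and 0.085 m and y of cassette_a_mid in the frame of tray_floor between -0.148 and 0.148 m and z of cassette_a_mid in the frame of tray_floor between 0 and 0.065 m and x of cassette_b_mid in the frame of tray_floor between -0.085 and 0.085 m and y of cassette_b_mid in the frame of tray_floor between -0.148 and 0.148 m and z of cassette_b_mid in the frame of tray_floor between 0 and 0.065 m), for 0.3 s.
At the end, for the whole second after the job is handed in: The bucket rests upright on its stop (joint below 0.06 rad) and both cassettes lie still in the tray (their centres inside the tray's walls and less than 65 mm above its floor) (value of joint bucket below 0.06 rad and velocity of joint bucket below 0.05 rad/s and x of cassette_a_mid in the frame of tray_floor between -0.085 and 0.085 m and y of cassette_a_mid in the frame of tray_floor between -0.148 and 0.148 m and z of cassette_a_mid in the frame of tray_floor between 0 and 0.065 m and x of cassette_b_mid in the frame of tray_floor between -0.085 and 0.085 m and y of cassette_b_mid in the frame of tray_floor between -0.148 and 0.148 m and z of cassette_b_mid in the frame of tray_floor between 0 and 0.065 m and linear speed of each of cassette_a, cassette_b below 0.02 m/s); the robot touches nothing.
It fails at once if the robot pushes the bucket over with only one cassette in it (((x of cassette_a_mid in the frame of bucket_floor between -0.05 and 0.05 m and y of cassette_a_mid in the frame of bucket_floor between -0.05 and 0.035 m and z of cassette_a_mid in the frame of bucket_floor between 0 and 0.065 m) or (x of cassette_b_mid in the frame of bucket_floor between -0.05 and 0.05 m and y of cassette_b_mid in the frame of bucket_floor between -0.05 and 0.035 m and z of cassette_b_mid in the frame of bucket_floor between 0 and 0.065 m)) and not ((x of cassette_a_mid in the frame of bucket_floor between -0.05 and 0.05 m and y of cassette_a_mid in the frame of bucket_floor between -0.05 and 0.035 m and z of cassette_a_mid in the frame of bucket_floor between 0 and 0.065 m) and (x of cassette_b_mid in the frame of bucket_floor between -0.05 and 0.05 m and y of cassette_b_mid in the frame of bucket_floor between -0.05 and 0.035 m and z of cassette_b_mid in the frame of bucket_floor between 0 and 0.065 m)) and value of joint bucket between 0.15 and 0.7 rad and contact force between the fingers and bucket above 2 N).
It fails at once if a bystander is moved by more than 25 mm (distance of any of film_can, tape_roll, small_film, pen_mug, fixer_bottle, scissors from where it was at the start of the episode above 0.025 m).
It also fails if it takes over 72 s, if anything falls off the work surface, if the arm or the gripper's body presses on something with over 40 N, if the wrist force passes 120 N, or if a joint passes its speed limit or range.

## Working session

There is one attempt and no reset: what is moved stays moved. The work goes in short steps, Python scripts to look and compute and a tool call to move; the robot and the scene stay as the last step left them, time stands still between calls to the robot, and variables do not carry over. Pictures are saved under pics/ and viewed, at most 12 in all, crops included, and the job is handed in when it is done.

Besides the shell and the picture viewer there is one more tool, called as name(argument=value, ...) on one line, values as JSON. drive_tool: Moves the arm, as the interface text tells. Its arguments: {"type":"object","properties":{"rows":{"type":"array","items":{"type":"object","properties":{"offset":{"type":"array","items":{"type":"number"}},"rotation":{"type":"array","items":{"type":"number"}},"claw":{"type":"number"}}}},"force":{"type":"number"}},"required":["rows"]}

```bash
mkdir -p pics; ls; cat > h.py <<'E'
import numpy as np, cv2
from bench import get_obs, grab_frame, hand_in
from scipy.spatial.transform import Rotation as Ro
def cam(name):
    g=grab_frame(name); h,w=g['frame'].shape[:2]
    f=h/2/np.tan(np.radians(g['vfov'])/2)
    g['K']=np.array([[f,0,g['cx']],[0,f,g['cy']],[0,0,1.]]); g['D']=np.array(g['D'],float)
    g['R']=np.array(g['R']);g['t']=np.array(g['t']); return g
def cloud(g):
    h,w=g['z_map'].shape
    uv=np.stack(np.meshgrid(np.arange(w),np.arange(h)),-1).reshape(-1,1,2).astype(float)
    n=cv2.undistortPoints(uv,g['K'],g['D']).reshape(h,w,2)
    z=g['z_map'][...,None]
    P=(np.concatenate([n*z,z],-1)-g['t'])@g['R']
    P[g['z_map']<=0]=np.nan
    return P
def proj(g,X):
    return cv2.projectPoints(np.atleast_2d(X).astype(float),cv2.Rodrigues(g['R'])[0],g['t'],g['K'],g['D'])[0].reshape(-1,2)
E
python3 - <<'E'
from h import *
o=get_obs(); print({k:np.round(v,3) for k,v in o.items()})
for n in ('side','top'):
    g=cam(n); cv2.imwrite(f'pics/{n}0.png',g['frame'][...,::-1]); print(n,g['vfov'],g['D'],-g['R'].T@g['t'],(g['z_map']>0).mean())
E
```

```text
pics
{'clock': np.float64(0.0), 'joints': array([-1.277,  0.478,  0.022,  1.556, -0.011,  1.109, -0.083]), 'qvel': array([-0.   ,  0.003,  0.   ,  0.003, -0.001,  0.001, -0.   ]), 'tau': array([-0.0000e+00, -5.9645e+01,  1.6080e+00, -2.8118e+01,  1.2000e-02,
        1.0000e-02,  0.0000e+00]), 'tcp_pos': array([0.264, 0.621, 0.23 ]), 'orientation': array([-6.270e-01, -3.078e+00,  3.000e-03]), 'contact_force': array([ 0.154, -0.025,  0.188]), 'moment': array([-0.017,  0.008,  0.002]), 'gripper_force': np.float64(0.0), 'grip_width': np.float64(0.086)}
side 49.3135784846586 [0.00479488 0.         0.         0.         0.        ] [-0.05854365 -0.57275704  0.89273295] 0.99588671875
top 57.32766134987372 [-0.06153972  0.          0.          0.          0.        ] [0.3456889  0.17664405 1.32923685] 0.99580078125
```

View pics/side0.png

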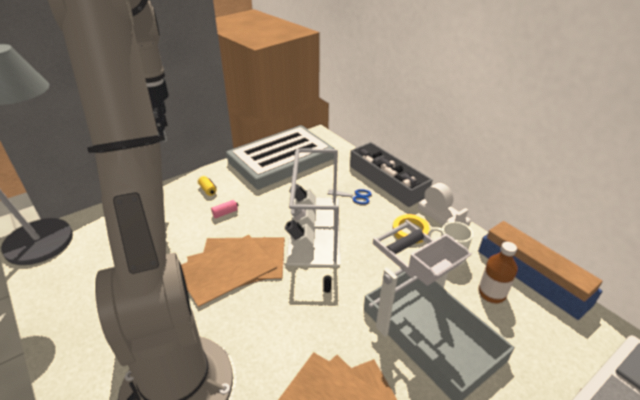

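View pics/top0.png

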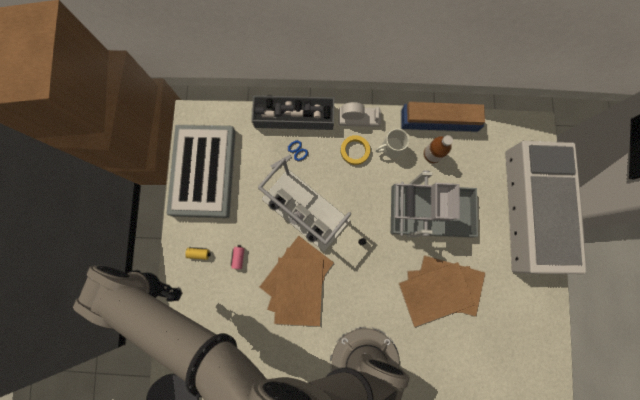

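The side view shows the leaning rack around (315,215), with two black knobs near (295,229) and (300,192), and the hopper around (435,300). In the top view the rack is around (305,208), its bar running from (262,188) to (325,242). The hopper is around (433,210), with the bucket at about (445,200).

```bash
python3 - <<'E'
from h import *
g=cam('top'); P=cloud(g); s=cam('side'); Q=cloud(s)
np.savez('c0.npz',P=P,Q=Q,ft=g['frame'],fs=s['frame'])
a=cv2.resize(g['frame'][140:260,240:490],None,fx=3.2,fy=3.2,interpolation=cv2.INTER_CUBIC)
cv2.imwrite('pics/topc.png',a[...,::-1])
b=cv2.resize(s['frame'][140:340,270:520],None,fx=3,fy=3,interpolation=cv2.INTER_CUBIC)
cv2.imwrite('pics/sidec.png',b[...,::-1])
for nm,C,sl in (('top',P,(slice(150,260),slice(240,370))),('side',Q,(slice(130,300),slice(270,350)))):
    X=C[sl].reshape(-1,3); m=(X[:,2]>.185)&(X[:,2]<.22); X=X[m]
    c=X[:,:2].mean(0); print(nm,'bar-ish',len(X),c,X[:,2].mean()); 
    r=cv2.minAreaRect(X[:,:2].astype(np.float32)); print(r, cv2.boxPoints(r))
# hopper
X=P[160:260,375:500].reshape(-1,3)
for lo,hi in ((.045,.062),(.195,.215),(.24,.27),(.2,.3)):
    m=(X[:,2]>lo)&(X[:,2]<hi);Y=X[m]; r=cv2.minAreaRect(Y[:,:2].astype(np.float32)); print(lo,hi,len(Y),r)
print('table',np.nanmedian(P[250:,340:400,2]), np.nanmedian(P[110:140,180:240,2]))
E
```

```text
top bar-ish 621 [0.50541016 0.23883414] 0.20432642280145388
((0.5297171473503113, 0.22358006238937378), (0.28250205516815186, 0.1261952668428421), 51.64594268798828) [[0.39258754 0.15196553]
 [0.49154878 0.07365895]
 [0.66684675 0.2951946 ]
 [0.5678855  0.37350118]]
side bar-ish 661 [0.50262406 0.21529156] 0.20377765090415237
((0.5284539461135864, 0.2226831465959549), (0.28826889395713806, 0.12718869745731354), 51.734886169433594) [[0.38926    0.14889953]
 [0.4891227  0.07013142]
 [0.6676479  0.29646677]
 [0.5677852  0.37523487]]
0.045 0.062 472 ((0.5780618190765381, -0.23910106718540192), (0.3022105097770691, 0.28088685870170593), 89.35493469238281)
0.195 0.215 1084 ((0.5363441705703735, -0.14838938415050507), (0.17111966013908386, 0.20831656455993652), 89.0303726196289)
0.24 0.27 268 ((0.5345906019210815, -0.21188335120677948), (0.07718490064144135, 0.10980307310819626), 88.35165405273438)
0.2 0.3 1638 ((0.5359445214271545, -0.1565762460231781), (0.18783126771450043, 0.2077099084854126), 88.35165405273438)
table 0.0030104038599702504 0.0037489159600948957
```

View pics/topc.png

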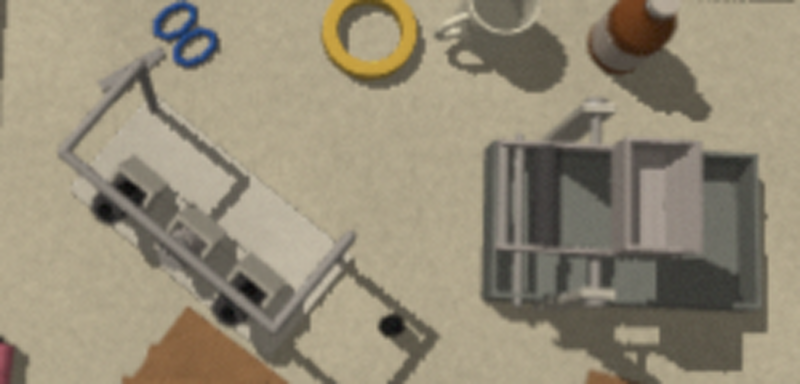

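View pics/sidec.png

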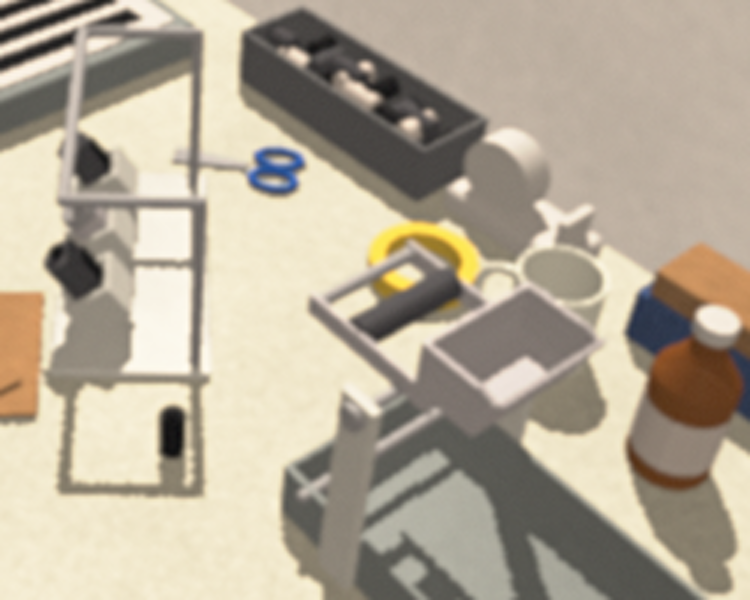

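The crops show knobs in the two end pockets, at top-crop (107,207) and (232,307). The middle pocket holds the can at (180,240). The bucket is upright, with the reset bar at crop x≈515 on the +y side. Next I'll refine the rack and hopper frames.

```bash
python3 - <<'E'
from h import *
d=np.load('c0.npz');P=d['P'];Q=d['Q'];ft=d['ft'].astype(int);fs=d['fs'].astype(int)
def sel(C,c,r,z):
    X=C.reshape(-1,3);return (np.linalg.norm(X[:,:2]-c,axis=1)<r)&(X[:,2]>z[0])&(X[:,2]<z[1])
def mar(Y): return [np.round(v,4) for v in cv2.minAreaRect(Y[:,:2].astype(np.float32))]
for n,C,F in (('top',P,ft),('side',Q,fs)):
    X=C.reshape(-1,3);c=F.reshape(-1,3)
    print(n)
    # uprights
    for sx in (-1,1):
        m=sel(C,(.5355+sx*.0925,-.164),.025,(.197,.212)); print(' upright',m.sum(),X[m].mean(0).round(4),mar(X[m]))
    m=sel(C,(.5355,-.212),.085,(.238,.27)); print(' bucket rim',m.sum(),mar(X[m]),np.percentile(X[m][:,2],[50,90]))
    # reset bar : between arms
    m=(abs(X[:,0]-.5355)<.04)&(abs(X[:,1]+.069)<.02)&(X[:,2]>.185)&(X[:,2]<.225); Y=X[m]; p=np.polyfit(Y[:,0]-.5355,Y[:,1],1); print(' resetbar',m.sum(),p,Y[:,2].max(),Y[:,1].min(),Y[:,1].max())
    # tray rims
    for nm,mm in (('-x',abs(X[:,0]-.4505)<.012),('+x',abs(X[:,0]-.6205)<.012)):
        m=mm&(X[:,1]<-.25)&(X[:,1]>-.37)&(abs(X[:,2]-.054)<.008);Y=X[m]
        if len(Y)>5: print(' tray',nm,len(Y),np.polyfit(Y[:,1]+.3,Y[:,0],1))
    m=(abs(X[:,1]+.3865)<.012)&(abs(X[:,0]-.5355)<.08)&(abs(X[:,2]-.054)<.008);Y=X[m]
    if len(Y)>5: print(' tray -y',len(Y),np.polyfit(Y[:,0]-.5355,Y[:,1],1))
    # dark knobs near rack
    R=np.array([[.784,-.62],[.62,.784]]); L=(X[:,:2]-(.5123,.2364))@R.T
    for yy in (-85,0,85):
        near=(abs(L[:,1]-yy/1000)<.025)&(L[:,0]>-.11)&(L[:,0]<.03)&(X[:,2]>.05)&(X[:,2]<.18)
        dark=near&(c.sum(1)<110); 
        if dark.sum(): print(' dark',yy,dark.sum(),'rack xy',L[dark].mean(0).round(4),'z',X[dark][:,2].mean().round(4), 'max z',X[dark][:,2].max(), 'minx',L[dark][:,0].min())
        a=np.array([-np.sin(.6),np.cos(.6)]); xz=np.c_[L[near][:,0],X[near][:,2]]
        print('  along-axis max', (xz@a).max().round(4), 'perp pct', np.percentile(xz@[a[1],-a[0]],[2,10,50,90,98]).round(4))
    m=(abs(L[:,0])<.12)&(abs(L[:,1])<.17)&(X[:,2]>.006)&(X[:,2]<.02)&(c.min(1)>185); print(' plate',m.sum(),mar(X[m]))
    # bar
    m=(abs(L[:,0]+.036)<.012)&(abs(L[:,1])<.12)&(abs(X[:,2]-.204)<.012);print(' bar line',m.sum(),np.polyfit(L[m][:,1],L[m][:,0],1),X[m][:,2].max())
E
```

```text
top
 upright 48 [ 0.4404 -0.1578  0.2022] [array([ 0.44  , -0.1591]), array([0.0159, 0.0316]), np.float64(1.5683)]
 upright 46 [ 0.6292 -0.1631  0.2023] [array([ 0.6282, -0.1641]), array([0.0242, 0.0285]), np.float64(31.7642)]
 bucket rim 302 [array([ 0.5346, -0.2119]), array([0.0772, 0.1098]), np.float64(88.3517)] [0.24573318 0.2493402 ]
 resetbar 95 [-0.02785082 -0.06765693] 0.20965128110532466 -0.07282102969925794 -0.06268928766160785
 tray -x 52 [0.01153418 0.44894082]
 tray +x 19 [0.08819646 0.62034198]
 tray -y 110 [-0.01430817 -0.38438086]
 dark -85 40 rack xy [-0.0279 -0.0872] z 0.0885 max z 0.1074164685461987 minx -0.05348278014651251
  along-axis max 0.1161 perp pct [0.0002 0.0092 0.0329 0.0443 0.0455]
  along-axis max 0.0945 perp pct [0.0005 0.0074 0.0342 0.044  0.0458]
 dark 85 40 rack xy [-0.0285  0.0812] z 0.0893 max z 0.10720910339228067 minx -0.05399482365679676
  along-axis max 0.1164 perp pct [0.0005 0.0112 0.0324 0.0437 0.0448]
 plate 0 [array([0., 0.]), array([0., 0.]), np.float64(0.0)]
 bar line 292 [-0.00331232 -0.03543911] 0.21064151300680184
side
 upright 110 
[... 415 characters left out ...]
4654267553
 tray -x 261 [0.02405561 0.44497436]
 tray +x 251 [-3.93296820e-04  6.15031353e-01]
 tray -y 267 [-0.00141229 -0.387013  ]
 dark -85 20 rack xy [-0.0242 -0.0901] z 0.0911 max z 0.10351988688852483 minx -0.04918873391041257
  along-axis max 0.1158 perp pct [-0.001   0.0078  0.0293  0.0437  0.045 ]
  along-axis max 0.0931 perp pct [-0.0014  0.0059  0.029   0.0436  0.0446]
 dark 85 8 rack xy [-0.0171  0.0779] z 0.088 max z 0.09576449640941553 minx -0.023203829070701697
  along-axis max 0.1161 perp pct [-0.0016  0.0103  0.0309  0.0432  0.0446]
 plate 1216 [array([0.5146, 0.2381]), array([0.3049, 0.2225]), np.float64(49.2823)]
 bar line 216 [-0.00323647 -0.03575203] 0.21006583163009093
```

```bash
cat >> h.py <<'E'
YAW=-0.6687; XR=np.array([np.cos(YAW),np.sin(YAW),0]); YR=np.array([-XR[1],XR[0],0]); RO=np.array([.5123,.2364,0])
A=-np.sin(.6)*XR+np.array([0,0,np.cos(.6)]); N=np.cos(.6)*XR+np.array([0,0,np.sin(.6)])
def rackp(y,s,n=.0187): return RO+y*YR+(.0325+s)*A+n*N   # s: along cassette axis from its underside
def Rt(z,y):
    z=np.array(z,float);z/=np.linalg.norm(z);y=np.array(y,float);y=y-z*(y@z);y/=np.linalg.norm(y)
    return np.c_[np.cross(y,z),y,z]
def Rbest(z,y,cur):
    return min((Rt(z,y),Rt(z,-np.array(y))),key=lambda R:(Ro.from_matrix(cur.T@R)).magnitude())
def rel(p,R=None,base=None):
    o=get_obs(); p0,R0=base if base else (o['tcp_pos'],Ro.from_rotvec(o['orientation']).as_matrix())
    R=R0 if R is None else R
    return (R0.T@(np.array(p)-p0)/.15).round(3).tolist(), (Ro.from_matrix(R0.T@R).as_rotvec()/2).round(3).tolist()
def cur():
    o=get_obs(); return o['tcp_pos'],Ro.from_rotvec(o['orientation']).as_matrix()
RP=lambda: Rbest(-A,YR,cur()[1])
HY=np.array([.02,1,0]); HX=np.array([1,-.02,0]); RD=lambda: Rbest([0,0,-1],HY,cur()[1])
FL=np.array([.533,-.2035,.206])
def st():
    o=get_obs(); print({k:np.round(o[k],3).tolist() for k in('clock','joints','tcp_pos','contact_force','grip_width','gripper_force')})
E
python3 - <<'E'
from h import *
d=np.load('c0.npz')
for n,C in (('top',d['P']),('side',d['Q'])):
    X=C.reshape(-1,3)-RO; s=X@A-.0325; q=X@N-.0187; y=X@YR
    for yy in (-.085,0,.085):
        m=(abs(y-yy)<.04)&(s>.04)&(s<.1)&(q>-.025)&(q<.025)
        k=(abs(y-yy)<.04)&(s>.079)&(s<.1)&(q>-.025)&(q<.025)
        w=(abs(y-yy)<.04)&(s>-.01)&(s<.038)&(q>.02)&(q<.03)
        print(n,yy,'cyl',m.sum(),(np.percentile(y[m],[5,50,95])-yy).round(4),'smax',s[m].max().round(4),'q',np.percentile(q[m],[3,97]).round(4),'knob',k.sum(),(np.mean(y[k])-yy).round(4),(np.mean(q[k])).round(4),'pocket',w.sum(),(np.percentile(y[w],[3,97])-yy).round(4),s[w].max().round(4))
p,R=cur(); print('R0',R.round(3))
for y in (.085,-.085):
    print(y,'grasp',rackp(y,.041).round(4),'pre',rackp(y,.161).round(4)); print(RP().round(3))
    print(rel(rackp(y,.161),RP()))
E
```

```text
top -0.085 cyl 96 [-0.0144  0.0005  0.0159] smax 0.0837 q [-0.0178  0.0186] knob 6 0.0027 -0.0023 pocket 105 [-0.0246  0.0243] 0.0355
top 0 cyl 60 [-0.0132 -0.      0.0155] smax 0.0621 q [-0.0171  0.0167] knob 0 nan nan pocket 102 [-0.0244  0.0249] 0.0364
top 0.085 cyl 93 [-0.0165 -0.0023  0.0144] smax 0.0839 q [-0.0174  0.0191] knob 13 -0.0008 -0.0029 pocket 97 [-0.0253  0.0252] 0.0342
side -0.085 cyl 228 [-0.0194 -0.0107  0.0061] smax 0.0833 q [-0.0167  0.0189] knob 16 -0.0014 -0.0015 pocket 140 [-0.0279  0.0241] 0.0359
side 0 cyl 92 [-0.0201 -0.014  -0.0008] smax 0.0606 q [-0.0182  0.014 ] knob 0 nan nan pocket 108 [-0.0283  0.0232] 0.0349
side 0.085 cyl 137 [-0.0195 -0.0127  0.0055] smax 0.0836 q [-0.0167  0.0183] knob 2 -0.0002 -0.0091 pocket 100 [-0.0286  0.0227] 0.0379
R0 [[-0.92   0.391 -0.   ]
 [ 0.391  0.92  -0.001]
 [-0.    -0.001 -1.   ]]
0.085 grasp [0.5445 0.3193 0.0712] pre [0.4914 0.3613 0.1703]
[[-0.648  0.62   0.443]
 [ 0.512  0.785 -0.35 ]
 [-0.565 -0.    -0.825]]
([-2.073, -0.999, 0.404], [0.039, -0.298, 0.13])
-0.085 grasp [0.4391 0.1859 0.0712] pre [0.386  0.2279 0.1703]
[[-0.648  0.62   0.443]
 [ 0.512  0.785 -0.35 ]
 [-0.565 -0.    -0.825]]
([-1.774, -2.093, 0.405], [0.039, -0.298, 0.13])
  return _methods._mean(a, axis=axis, dtype=dtype,
  ret = ret.dtype.type(ret / rcount)
```

drive_tool(rows=[{"offset":[-1,-0.48,0.1],"rotation":[0.039,-0.298,0.13],"claw":0.75},{"offset":[-1,-0.48,0.1],"rotation":[0.039,-0.298,0.13],"claw":0.75},{"offset":[-1,-0.48,0.1],"rotation":[0.039,-0.298,0.13],"claw":0.75},{"offset":[-1,-0.48,0.1],"rotation":[0.039,-0.298,0.13],"claw":0.75},{"offset":[-1,-0.48,0.1],"rotation":[0.039,-0.298,0.13],"claw":0.75},{"offset":[-1,-0.48,0.1],"rotation":[0.039,-0.298,0.13],"claw":0.75}], force=50)

```text
clock: 0.7
tcp_pos: [0.3725, 0.4958, 0.2148]
orientation: [0.841, 2.415, -0.262]
contact_force: [-2.9, 1.2, -0.9]
grip_width: 0.0641
gripper_force: 0.0
```

```bash
sed -i 's/^def Rt/RO=RO-.001*YR\ndef Rt/' h.py; python3 - <<'E'
from h import *
st(); print(rel(rackp(.085,.171),RP()))
E
```

```text
{'clock': 0.7, 'joints': [-1.511, 0.523, 0.278, 1.698, 0.459, 1.201, -0.579], 'tcp_pos': [0.373, 0.496, 0.215], 'contact_force': [-2.93, 1.206, -0.892], 'grip_width': 0.064, 'gripper_force': 0.0}
([-0.8, -0.218, 0.848], [-0.0, 0.003, -0.001])
```

drive_tool(rows=[{"offset":[-0.8,-0.218,0.85],"rotation":[0,0.003,0],"claw":0.75},{"offset":[-0.8,-0.218,0.85],"rotation":[0,0.003,0],"claw":0.75},{"offset":[-0.8,-0.218,0.85],"rotation":[0,0.003,0],"claw":0.75},{"offset":[-0.8,-0.218,0.85],"rotation":[0,0.003,0],"claw":0.75},{"offset":[-0.8,-0.218,0.85],"rotation":[0,0.003,0],"claw":0.75},{"offset":[-0.8,-0.218,0.85],"rotation":[0,0.003,0],"claw":0.75},{"offset":[-0.8,-0.218,0.85],"rotation":[0,0.003,0],"claw":0.75}])

```text
clock: 1.28
tcp_pos: [0.4879, 0.3642, 0.1785]
orientation: [0.846, 2.426, -0.256]
contact_force: [0.4, 0.3, 0.7]
grip_width: 0.0644
gripper_force: 0.0
```

```bash
python3 - <<'E'
from h import *
st(); print(rel(rackp(.085,.041),RP()))
E
```

```text
{'clock': 1.283, 'joints': [-1.315, 0.478, 0.344, 1.883, 0.545, 0.945, -0.458], 'tcp_pos': [0.488, 0.364, 0.179], 'contact_force': [0.394, 0.323, 0.733], 'grip_width': 0.064, 'gripper_force': 0.0}
([-0.0, -0.008, 0.863], [0.0, -0.004, -0.001])
```

drive_tool(rows=[{"offset":[0,-0.008,0.25],"rotation":[0,-0.004,0],"claw":0.75},{"offset":[0,-0.008,0.45],"rotation":[0,-0.004,0],"claw":0.75},{"offset":[0,-0.008,0.6],"rotation":[0,-0.004,0],"claw":0.75},{"offset":[0,-0.008,0.7],"rotation":[0,-0.004,0],"claw":0.75},{"offset":[0,-0.008,0.8],"rotation":[0,-0.004,0],"claw":0.75},{"offset":[0,-0.008,0.863],"rotation":[0,-0.004,0],"claw":0.75},{"offset":[0,-0.008,0.863],"rotation":[0,-0.004,0],"claw":0.75}])

```text
clock: 1.87
tcp_pos: [0.5432, 0.3194, 0.0698]
orientation: [0.84, 2.42, -0.26]
contact_force: [-0.5, -0.5, -0.3]
grip_width: 0.0642
gripper_force: 0.0
```

```bash
python3 - <<'E'
from h import *
st(); print(rel(rackp(.085,.041),RP()))
s=cam('side'); P=proj(s,[get_obs()['tcp_pos'],rackp(.085,.076)]); print(P)
b=cv2.resize(s['frame'][140:280,250:400],None,fx=4,fy=4,interpolation=cv2.INTER_CUBIC)
t=cam('top'); print(proj(t,[get_obs()['tcp_pos'],rackp(.085,.076)]))
a=cv2.resize(t['frame'][150:290,220:370],None,fx=4,fy=4,interpolation=cv2.INTER_CUBIC)
cv2.imwrite('pics/g1.png',cv2.resize(np.hstack([b,a]),(800,373))[...,::-1])
E
```

```text
{'clock': 1.867, 'joints': [-1.216, 0.658, 0.376, 1.932, 0.614, 0.689, -0.509], 'tcp_pos': [0.543, 0.319, 0.07], 'contact_force': [-0.524, -0.537, -0.336], 'grip_width': 0.064, 'gripper_force': 0.0}
([-0.012, -0.002, -0.004], [0.0, 0.001, 0.0])
[[299.85716519 194.41467893]
 [293.66709825 186.85081087]]
[[277.06094672 201.91320308]
 [272.99077771 204.85051423]]
```

View pics/g1.png

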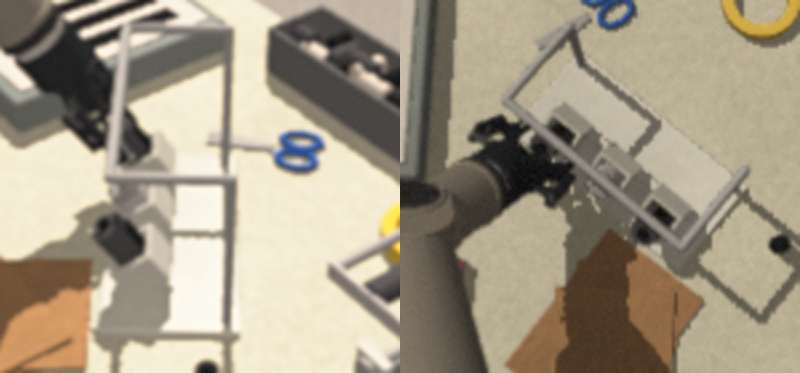

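The gripper comes in under the bar along the lean and straddles the far cassette, around (130,140) left and (550,140) right, without touching anything. I'll close it now.

drive_tool(rows=[{"offset":[0,0,0],"rotation":[0,0,0],"claw":0},{"offset":[0,0,0],"rotation":[0,0,0],"claw":0},{"offset":[0,0,0],"rotation":[0,0,0],"claw":0},{"offset":[0,0,0],"rotation":[0,0,0],"claw":0},{"offset":[0,0,0],"rotation":[0,0,0],"claw":0},{"offset":[0,0,-0.1],"rotation":[0,0,0],"claw":0},{"offset":[0,0,-0.1],"rotation":[0,0,0],"claw":0}], force=50)

```text
clock: 2.55
tcp_pos: [0.537, 0.3263, 0.085]
orientation: [0.841, 2.419, -0.254]
contact_force: [0.3, -0.0, -0.1]
grip_width: 0.0369
gripper_force: 51.1
```

```bash
python3 - <<'E'
from h import *
st(); p,R=cur()
up=RD(); print(up.round(3))
s=rackp(.085,.041)
for q in (p-R[:,2]*.12, p-R[:,2]*.15): print(q)
# target: above bucket, far slot
F=FL+.025*HX
print('drop',F, rel([F[0],F[1],.40],up))
E
```

```text
{'clock': 2.55, 'joints': [-1.229, 0.63, 0.372, 1.929, 0.606, 0.718, -0.503], 'tcp_pos': [0.537, 0.326, 0.085], 'contact_force': [0.301, -0.036, -0.107], 'grip_width': 0.037, 'gripper_force': 51.109}
[[-1.    0.02  0.  ]
 [ 0.02  1.    0.  ]
 [ 0.    0.   -1.  ]]
[0.48348902 0.36787969 0.18404825]
[0.47010564 0.37827276 0.20880444]
drop [ 0.558 -0.204  0.206] ([-3.09, -2.68, -0.446], [-0.095, 0.29, -0.315])
```

drive_tool(rows=[{"offset":[0,0,-0.2],"rotation":[0,0,0],"claw":0},{"offset":[0,0,-0.45],"rotation":[0,0,0],"claw":0},{"offset":[0,0,-0.7],"rotation":[0,0,0],"claw":0},{"offset":[0,0,-1],"rotation":[0,0,0],"claw":0},{"offset":[0,0,-1],"rotation":[0,0,0],"claw":0}])

```text
clock: 2.97
tcp_pos: [0.469, 0.383, 0.2122]
orientation: [0.839, 2.422, -0.243]
contact_force: [0.1, 1.6, -1.4]
grip_width: 0.037
gripper_force: 52.8
```

```bash
python3 - <<'E'
from h import *
st(); F=FL+.025*HX
print('over',rel([.45,.34,.38],RD()))
E
```

```text
{'clock': 2.967, 'joints': [-1.359, 0.434, 0.339, 1.856, 0.538, 1.021, -0.46], 'tcp_pos': [0.469, 0.383, 0.212], 'contact_force': [0.123, 1.627, -1.422], 'grip_width': 0.037, 'gripper_force': 52.752}
over ([-0.694, -0.291, -0.885], [-0.091, 0.29, -0.314])
```

drive_tool(rows=[{"offset":[-0.6,-0.1,-0.885],"rotation":[0,0,0],"claw":0},{"offset":[-0.694,-0.291,-0.885],"rotation":[-0.091,0.29,-0.314],"claw":0},{"offset":[-0.694,-0.291,-0.885],"rotation":[-0.091,0.29,-0.314],"claw":0},{"offset":[-0.694,-0.291,-0.885],"rotation":[-0.091,0.29,-0.314],"claw":0},{"offset":[-0.694,-0.291,-0.885],"rotation":[-0.091,0.29,-0.314],"claw":0},{"offset":[-0.694,-0.291,-0.885],"rotation":[-0.091,0.29,-0.314],"claw":0},{"offset":[-0.694,-0.291,-0.885],"rotation":[-0.091,0.29,-0.314],"claw":0},{"offset":[-0.694,-0.291,-0.885],"rotation":[-0.091,0.29,-0.314],"claw":0},{"offset":[-0.694,-0.291,-0.885],"rotation":[-0.091,0.29,-0.314],"claw":0}])

```text
clock: 3.72
tcp_pos: [0.4545, 0.3324, 0.3754]
orientation: [-0.044, -3.137, 0.014]
contact_force: [0.9, -0.7, -1.7]
grip_width: 0.0364
gripper_force: 52.6
```

```bash
python3 - <<'E'
from h import *
st(); F=FL+.025*HX
print('over',rel([F[0],F[1],.36],RD()))
E
```

```text
{'clock': 3.717, 'joints': [-1.01, 0.191, 0.317, 1.643, -0.057, 1.326, 0.859], 'tcp_pos': [0.454, 0.332, 0.375], 'contact_force': [0.894, -0.676, -1.71], 'grip_width': 0.036, 'gripper_force': 52.628}
over ([-0.791, -3.554, 0.132], [-0.005, -0.002, -0.004])
```

drive_tool(rows=[{"offset":[-0.2,-1,0],"rotation":[-0.005,-0.002,-0.004],"claw":0},{"offset":[-0.2,-1,0],"rotation":[-0.005,-0.002,-0.004],"claw":0},{"offset":[-0.2,-1,0],"rotation":[-0.005,-0.002,-0.004],"claw":0},{"offset":[-0.2,-1,0],"rotation":[-0.005,-0.002,-0.004],"claw":0}])

```text
clock: 4.05
tcp_pos: [0.4782, 0.1801, 0.3762]
orientation: [0.037, 3.139, -0.005]
contact_force: [-0.1, -0.0, -1.6]
grip_width: 0.0366
gripper_force: 52.6
```

drive_tool(rows=[{"offset":[-0.2,-1,0],"rotation":[0,0,0],"claw":0},{"offset":[-0.2,-1,0],"rotation":[0,0,0],"claw":0},{"offset":[-0.2,-1,0],"rotation":[0,0,0],"claw":0},{"offset":[-0.2,-1,0],"rotation":[0,0,0],"claw":0}])

```text
clock: 4.38
tcp_pos: [0.5051, 0.0296, 0.3764]
orientation: [0.037, 3.139, -0.004]
contact_force: [0.1, -0.6, -2.0]
grip_width: 0.0369
gripper_force: 52.6
```

drive_tool(rows=[{"offset":[-0.2,-1,0],"rotation":[0,0,0],"claw":0},{"offset":[-0.2,-1,0],"rotation":[0,0,0],"claw":0},{"offset":[-0.2,-1,0],"rotation":[0,0,0],"claw":0},{"offset":[-0.2,-1,0],"rotation":[0,0,0],"claw":0}])

```text
clock: 4.72
tcp_pos: [0.5321, -0.1206, 0.3764]
orientation: [0.037, 3.14, -0.005]
contact_force: [-0.3, -0.3, -0.9]
grip_width: 0.0368
gripper_force: 52.6
```

```bash
python3 - <<'E'
from h import *
st(); F=FL+.025*HX
print('over',rel([F[0],F[1],.33],RD()))
E
```

```text
{'clock': 4.717, 'joints': [-0.472, 0.164, 0.676, 1.704, -0.103, 1.309, 1.771], 'tcp_pos': [0.532, -0.121, 0.376], 'contact_force': [-0.255, -0.318, -0.874], 'grip_width': 0.037, 'gripper_force': 52.631}
over ([-0.185, -0.551, 0.311], [-0.002, 0.001, -0.002])
```

drive_tool(rows=[{"offset":[-0.185,-0.551,0.1],"rotation":[-0.002,0.001,-0.002],"claw":0},{"offset":[-0.185,-0.551,0.1],"rotation":[-0.002,0.001,-0.002],"claw":0},{"offset":[-0.185,-0.551,0.311],"rotation":[-0.002,0.001,-0.002],"claw":0},{"offset":[-0.185,-0.551,0.311],"rotation":[-0.002,0.001,-0.002],"claw":0},{"offset":[-0.185,-0.551,0.311],"rotation":[-0.002,0.001,-0.002],"claw":0}])

```text
clock: 5.13
tcp_pos: [0.558, -0.1989, 0.3281]
orientation: [-0.025, -3.136, -0.006]
contact_force: [0.8, 0.7, -1.1]
grip_width: 0.0366
gripper_force: 52.7
```

```bash
python3 - <<'E'
from h import *
st(); F=FL+.025*HX; p,R=cur()
print(rel([F[0],F[1],.249],RD()),'tool z',R[:,2])
s=cam('side'); Q=cloud(s); X=Q.reshape(-1,3)
b=cv2.resize(s['frame'][150:330,370:530],None,fx=3.3,fy=3.3,interpolation=cv2.INTER_CUBIC)
cv2.imwrite('pics/p1.png',b[...,::-1])
m=(np.linalg.norm(X[:,:2]-p[:2],axis=1)<.035)&(X[:,2]>p[2]-.06)&(X[:,2]<p[2]-.004); Y=X[m]
print(len(Y)); 
for lo in np.arange(p[2]-.05,p[2],.008):
    k=(Y[:,2]>lo)&(Y[:,2]<lo+.008); print(lo.round(3),k.sum(), Y[k].mean(0).round(4) if k.sum() else '')
print('lowest',np.percentile(Y[:,2],[0,2,5]))
E
```

```text
{'clock': 5.133, 'joints': [-0.306, 0.312, 0.705, 1.669, -0.213, 1.246, 2.0], 'tcp_pos': [0.558, -0.199, 0.328], 'contact_force': [0.799, 0.659, -1.145], 'grip_width': 0.037, 'gripper_force': 52.717}
([-0.004, -0.036, 0.527], [0.002, -0.003, 0.002]) tool z [-0.00532909  0.00373552 -0.99997882]
287
0.278 18 [ 0.5426 -0.2068  0.2844]
0.286 53 [ 0.5411 -0.2065  0.2903]
0.294 58 [ 0.5414 -0.2052  0.2979]
0.302 57 [ 0.5415 -0.206   0.3061]
0.31 60 [ 0.5412 -0.2054  0.3138]
0.318 41 [ 0.5417 -0.2067  0.3209]
0.326 0 
lowest [0.28217989 0.28362161 0.28588689]
```

View pics/p1.png

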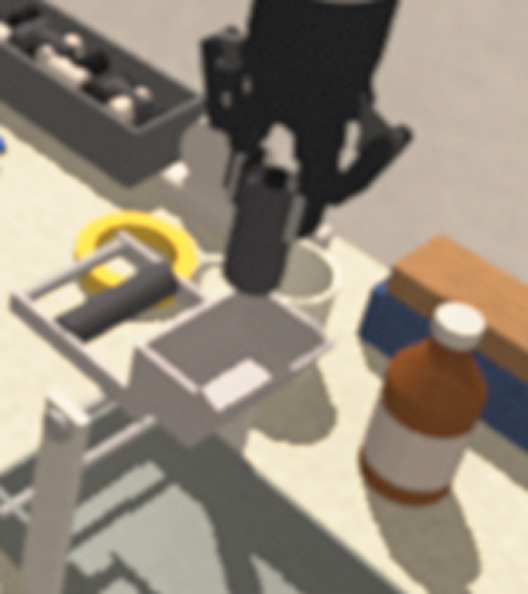

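The cassette hangs vertical at crop (258,230), above the far half of the bucket. Its lower end measures about 43 mm below the TCP. I'll lower it now.

drive_tool(rows=[{"offset":[-0.004,-0.036,0.0],"rotation":[0.002,-0.003,0.002],"claw":0},{"offset":[-0.004,-0.036,0.12],"rotation":[0.002,-0.003,0.002],"claw":0},{"offset":[-0.004,-0.036,0.24],"rotation":[0.002,-0.003,0.002],"claw":0},{"offset":[-0.004,-0.036,0.34],"rotation":[0.002,-0.003,0.002],"claw":0},{"offset":[-0.004,-0.036,0.42],"rotation":[0.002,-0.003,0.002],"claw":0},{"offset":[-0.004,-0.036,0.47],"rotation":[0.002,-0.003,0.002],"claw":0},{"offset":[-0.004,-0.036,0.5],"rotation":[0.002,-0.003,0.002],"claw":0},{"offset":[-0.004,-0.036,0.5],"rotation":[0.002,-0.003,0.002],"claw":0}])

```text
clock: 5.85
tcp_pos: [0.5597, -0.204, 0.255]
orientation: [0.026, 3.136, 0.001]
contact_force: [0.1, 1.1, -1.9]
grip_width: 0.0366
gripper_force: 52.7
```

```bash
python3 - <<'E'
from h import *
st(); F=FL+.025*HX; p,R=cur()
print(rel([F[0],F[1],.249],RD()))
s=cam('side'); X=cloud(s).reshape(-1,3)
m=(np.linalg.norm(X[:,:2]-(.5337,-.212),axis=1)<.085)&(X[:,2]>.236)&(X[:,2]<.253)&((X[:,0]<.53)); Y=X[m];print(len(Y),np.polyfit(Y[:,1],Y[:,2],1))
E
```

```text
{'clock': 5.85, 'joints': [-0.273, 0.376, 0.681, 1.763, -0.266, 1.091, 2.051], 'tcp_pos': [0.56, -0.204, 0.255], 'contact_force': [0.08, 1.093, -1.895], 'grip_width': 0.037, 'gripper_force': 52.715}
([0.012, -0.0, 0.04], [0.0, 0.003, 0.002])
317 [-0.01886559  0.24085271]
```

drive_tool(rows=[{"offset":[0.01,0,0.015],"rotation":[0,0,0],"claw":0},{"offset":[0.01,0,0.028],"rotation":[0,0,0],"claw":0},{"offset":[0.01,0,0.028],"rotation":[0,0,0],"claw":0}])

```text
clock: 6.15
tcp_pos: [0.5586, -0.205, 0.2517]
orientation: [0.027, 3.134, -0.0]
contact_force: [1.0, -0.6, 3.1]
grip_width: 0.0365
gripper_force: 53.2
```

drive_tool(rows=[{"offset":[0,0,0],"rotation":[0,0,0],"claw":0.6},{"offset":[0,0,0],"rotation":[0,0,0],"claw":0.75},{"offset":[0,0,0],"rotation":[0,0,0],"claw":0.75},{"offset":[0,0,0],"rotation":[0,0,0],"claw":0.75},{"offset":[0,0,0],"rotation":[0,0,0],"claw":0.75}])

```text
clock: 6.57
tcp_pos: [0.5582, -0.2042, 0.251]
orientation: [0.026, 3.136, 0.001]
contact_force: [0.3, 0.2, -0.8]
grip_width: 0.0641
gripper_force: 0.0
```

```bash
python3 - <<'E'
from h import *
st()
s=cam('side')
b=cv2.resize(s['frame'][150:330,370:530],None,fx=3.3,fy=3.3,interpolation=cv2.INTER_CUBIC)
cv2.imwrite('pics/p2.png',b[...,::-1])
E
```

```text
{'clock': 6.567, 'joints': [-0.272, 0.377, 0.68, 1.771, -0.268, 1.082, 2.054], 'tcp_pos': [0.558, -0.204, 0.251], 'contact_force': [0.266, 0.174, -0.831], 'grip_width': 0.064, 'gripper_force': 0.0}
```

View pics/p2.png

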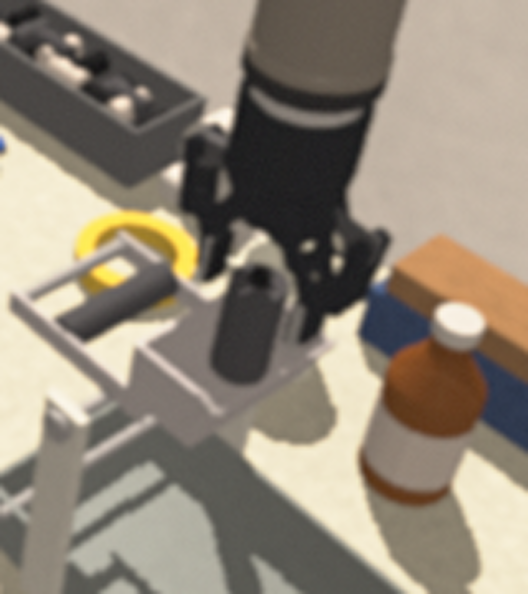

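The cassette stands upright and released at crop (245,325), and the bucket is still upright. I'll go straight up and back to the rack.

drive_tool(rows=[{"offset":[0,0,-0.15],"rotation":[0,0,0],"claw":0.75},{"offset":[0,0,-0.4],"rotation":[0,0,0],"claw":0.75},{"offset":[0,0,-0.7],"rotation":[0,0,0],"claw":0.75},{"offset":[0,0,-1],"rotation":[0,0,0],"claw":0.75},{"offset":[0.3,1,-1],"rotation":[0,0,0],"claw":0.75},{"offset":[0.3,1,-1],"rotation":[0,0,0],"claw":0.75},{"offset":[0.3,1,-1],"rotation":[0,0,0],"claw":0.75},{"offset":[0.3,1,-1],"rotation":[0,0,0],"claw":0.75}])

```text
clock: 7.28
tcp_pos: [0.514, -0.0506, 0.4011]
orientation: [0.024, 3.135, 0.003]
contact_force: [0.3, 0.5, -0.4]
grip_width: 0.0641
gripper_force: 0.0
```

drive_tool(rows=[{"offset":[0.4,1,0],"rotation":[0,0,0],"claw":0.75},{"offset":[0.4,1,0],"rotation":[0,0,0],"claw":0.75},{"offset":[0.4,1,0],"rotation":[0,0,0],"claw":0.75},{"offset":[0.4,1,0],"rotation":[0,0,0],"claw":0.75}])

```text
clock: 7.62
tcp_pos: [0.4561, 0.0997, 0.4009]
orientation: [0.025, 3.135, 0.002]
contact_force: [0.5, 0.0, 0.8]
grip_width: 0.0638
gripper_force: 0.0
```

```bash
python3 - <<'E'
from h import *
st(); R=RP(); print(rel(rackp(-.085,.23),R), rackp(-.085,.23),rackp(-.085,.041))
p,R0=cur(); q=p+R0@np.array([.3*.15,.15,0]); print(q, rel(rackp(-.085,.25),R,(q,R0)))
E
```

```text
{'clock': 7.617, 'joints': [-0.811, -0.031, 0.455, 1.812, 0.015, 1.351, 1.196], 'tcp_pos': [0.456, 0.1, 0.401], 'contact_force': [0.471, 0.039, 0.763], 'grip_width': 0.064, 'gripper_force': 0.0}
([0.698, 0.998, 1.155], [0.1, -0.286, 0.316]) [0.35479611 0.25124414 0.22720941] [0.43852963 0.18508291 0.07122098]
[0.4134452  0.25036191 0.40081365] ([0.457, 0.044, 1.045], [0.1, -0.286, 0.316])
```

drive_tool(rows=[{"offset":[0.5,1,0.2],"rotation":[0.1,-0.286,0.316],"claw":0.75},{"offset":[0.5,1,0.2],"rotation":[0.1,-0.286,0.316],"claw":0.75},{"offset":[0.5,1,0.2],"rotation":[0.1,-0.286,0.316],"claw":0.75},{"offset":[0.5,1,0.2],"rotation":[0.1,-0.286,0.316],"claw":0.75},{"offset":[0.5,1,0.2],"rotation":[0.1,-0.286,0.316],"claw":0.75},{"offset":[0.5,1,0.2],"rotation":[0.1,-0.286,0.316],"claw":0.75},{"offset":[0.5,1,0.2],"rotation":[0.1,-0.286,0.316],"claw":0.75},{"offset":[0.5,1,0.2],"rotation":[0.1,-0.286,0.316],"claw":0.75},{"offset":[0.5,1,0.2],"rotation":[0.1,-0.286,0.316],"claw":0.75}])

```text
clock: 8.37
tcp_pos: [0.3847, 0.2495, 0.3707]
orientation: [0.845, 2.415, -0.26]
contact_force: [-0.1, -0.4, 0.5]
grip_width: 0.0643
gripper_force: 0.0
```

```bash
python3 - <<'E'
from h import *
st(); R=RP(); 
for s in (.23,.19,.17,.041): print(s,rel(rackp(-.085,s),R))
E
```

```text
{'clock': 8.367, 'joints': [-1.094, -0.0, -0.04, 1.983, 0.6, 1.359, -0.426], 'tcp_pos': [0.385, 0.25, 0.371], 'contact_force': [-0.096, -0.447, 0.506], 'grip_width': 0.064, 'gripper_force': 0.0}
0.23 ([0.677, -0.117, 0.695], [-0.0, 0.002, -0.002])
0.19 ([0.678, -0.117, 0.962], [-0.0, 0.002, -0.002])
0.17 ([0.679, -0.117, 1.095], [-0.0, 0.002, -0.002])
0.041 ([0.682, -0.117, 1.955], [-0.0, 0.002, -0.002])
```

drive_tool(rows=[{"offset":[0.678,-0.117,0.2],"rotation":[0,0.002,-0.002],"claw":0.75},{"offset":[0.678,-0.117,0.3],"rotation":[0,0.002,-0.002],"claw":0.75},{"offset":[0.678,-0.117,0.5],"rotation":[0,0.002,-0.002],"claw":0.75},{"offset":[0.678,-0.117,0.75],"rotation":[0,0.002,-0.002],"claw":0.75},{"offset":[0.678,-0.117,0.95],"rotation":[0,0.002,-0.002],"claw":0.75},{"offset":[0.678,-0.117,0.97],"rotation":[0,0.002,-0.002],"claw":0.75},{"offset":[0.678,-0.117,0.97],"rotation":[0,0.002,-0.002],"claw":0.75}])

```text
clock: 8.95
tcp_pos: [0.3726, 0.2339, 0.1917]
orientation: [0.84, 2.426, -0.269]
contact_force: [-0.8, -0.1, 0.1]
grip_width: 0.064
gripper_force: 0.0
```

```bash
python3 - <<'E'
from h import *
st(); R=RP(); 
for s in (.041,): print(s,rel(rackp(-.085,s),R))
E
```

```text
{'clock': 8.95, 'joints': [-1.096, 0.194, -0.047, 2.231, 0.707, 1.015, -0.713], 'tcp_pos': [0.373, 0.234, 0.192], 'contact_force': [-0.76, -0.051, 0.133], 'grip_width': 0.064, 'gripper_force': 0.0}
0.041 ([-0.001, 0.024, 0.972], [-0.004, -0.002, 0.002])
```

drive_tool(rows=[{"offset":[0,0.024,0.25],"rotation":[-0.004,-0.002,0.002],"claw":0.75},{"offset":[0,0.024,0.5],"rotation":[-0.004,-0.002,0.002],"claw":0.75},{"offset":[0,0.024,0.65],"rotation":[-0.004,-0.002,0.002],"claw":0.75},{"offset":[0,0.024,0.78],"rotation":[-0.004,-0.002,0.002],"claw":0.75},{"offset":[0,0.024,0.9],"rotation":[-0.004,-0.002,0.002],"claw":0.75},{"offset":[0,0.024,0.97],"rotation":[-0.004,-0.002,0.002],"claw":0.75},{"offset":[0,0.024,0.97],"rotation":[-0.004,-0.002,0.002],"claw":0.75}])

```text
clock: 9.53
tcp_pos: [0.4397, 0.1882, 0.0724]
orientation: [0.84, 2.419, -0.253]
contact_force: [0.1, -0.4, 0.6]
grip_width: 0.064
gripper_force: 0.0
```

```bash
python3 - <<'E'
from h import *
st(); print(rel(rackp(-.085,.041),RP()))
E
```

```text
{'clock': 9.533, 'joints': [-1.005, 0.442, 0.069, 2.303, 1.007, 0.693, -0.929], 'tcp_pos': [0.44, 0.188, 0.072], 'contact_force': [0.142, -0.399, 0.565], 'grip_width': 0.064, 'gripper_force': 0.0}
([-0.001, -0.021, 0.01], [0.003, 0.0, -0.001])
```

drive_tool(rows=[{"offset":[0,-0.021,0.01],"rotation":[0.003,0,0],"claw":0.75},{"offset":[0,-0.021,0.01],"rotation":[0.003,0,0],"claw":0},{"offset":[0,-0.021,0.01],"rotation":[0.003,0,0],"claw":0},{"offset":[0,-0.021,0.01],"rotation":[0.003,0,0],"claw":0},{"offset":[0,-0.021,0.01],"rotation":[0.003,0,0],"claw":0},{"offset":[0,-0.021,0.01],"rotation":[0.003,0,0],"claw":0},{"offset":[0,-0.021,-0.1],"rotation":[0.003,0,0],"claw":0},{"offset":[0,-0.021,-0.1],"rotation":[0.003,0,0],"claw":0}], force=50)

```text
clock: 10.2
tcp_pos: [0.43, 0.1925, 0.0863]
orientation: [0.841, 2.421, -0.256]
contact_force: [0.4, 0.5, -0.3]
grip_width: 0.0367
gripper_force: 51.1
```

drive_tool(rows=[{"offset":[0,0,-0.2],"rotation":[0,0,0],"claw":0},{"offset":[0,0,-0.45],"rotation":[0,0,0],"claw":0},{"offset":[0,0,-0.7],"rotation":[0,0,0],"claw":0},{"offset":[0,0,-1],"rotation":[0,0,0],"claw":0},{"offset":[0,0,-1],"rotation":[0,0,0],"claw":0}])

```text
clock: 10.62
tcp_pos: [0.3626, 0.2486, 0.2131]
orientation: [0.839, 2.423, -0.245]
contact_force: [1.2, 1.7, -0.5]
grip_width: 0.0368
gripper_force: 51.6
```

```bash
python3 - <<'E'
from h import *
st(); print(rel([.40,.22,.37],RD()))
E
```

```text
{'clock': 10.617, 'joints': [-1.12, 0.161, -0.063, 2.208, 0.682, 1.063, -0.708], 'tcp_pos': [0.363, 0.249, 0.213], 'contact_force': [1.165, 1.741, -0.525], 'grip_width': 0.037, 'gripper_force': 51.607}
([-0.847, 0.013, -0.689], [-0.092, 0.289, -0.314])
```

drive_tool(rows=[{"offset":[-0.2,0,-0.28],"rotation":[0,0,0],"claw":0},{"offset":[-0.38,0,-0.55],"rotation":[0,0,0],"claw":0},{"offset":[-0.847,0.013,-0.689],"rotation":[-0.092,0.289,-0.314],"claw":0},{"offset":[-0.847,0.013,-0.689],"rotation":[-0.092,0.289,-0.314],"claw":0},{"offset":[-0.847,0.013,-0.689],"rotation":[-0.092,0.289,-0.314],"claw":0},{"offset":[-0.847,0.013,-0.689],"rotation":[-0.092,0.289,-0.314],"claw":0},{"offset":[-0.847,0.013,-0.689],"rotation":[-0.092,0.289,-0.314],"claw":0},{"offset":[-0.847,0.013,-0.689],"rotation":[-0.092,0.289,-0.314],"claw":0},{"offset":[-0.847,0.013,-0.689],"rotation":[-0.092,0.289,-0.314],"claw":0},{"offset":[-0.847,0.013,-0.689],"rotation":[-0.092,0.289,-0.314],"claw":0}])

```text
clock: 11.45
tcp_pos: [0.4017, 0.2146, 0.3656]
orientation: [-0.041, -3.14, 0.013]
contact_force: [-0.4, 0.2, -2.3]
grip_width: 0.0364
gripper_force: 51.4
```

```bash
python3 - <<'E'
from h import *
st(); F=FL-.025*HX
print('over',F,rel([F[0],F[1],.37],RD()))
E
```

```text
{'clock': 11.45, 'joints': [-0.906, -0.015, 0.273, 1.878, 0.01, 1.284, 0.909], 'tcp_pos': [0.402, 0.215, 0.366], 'contact_force': [-0.432, 0.168, -2.327], 'grip_width': 0.036, 'gripper_force': 51.402}
over [ 0.508 -0.203  0.206] ([-0.781, -2.765, -0.008], [-0.004, -0.0, -0.003])
```

drive_tool(rows=[{"offset":[-0.4,-1,-0.03],"rotation":[-0.004,0,-0.003],"claw":0},{"offset":[-0.4,-1,-0.03],"rotation":[-0.004,0,-0.003],"claw":0},{"offset":[-0.4,-1,-0.03],"rotation":[-0.004,0,-0.003],"claw":0},{"offset":[-0.4,-1,-0.03],"rotation":[-0.004,0,-0.003],"claw":0}])

```text
clock: 11.78
tcp_pos: [0.4574, 0.0602, 0.371]
orientation: [0.04, 3.14, -0.007]
contact_force: [0.0, -1.3, -1.3]
grip_width: 0.0365
gripper_force: 51.4
```

drive_tool(rows=[{"offset":[-0.3,-1,0],"rotation":[0,0,0],"claw":0},{"offset":[-0.3,-1,0],"rotation":[0,0,0],"claw":0},{"offset":[-0.3,-1,0],"rotation":[0,0,0],"claw":0},{"offset":[-0.3,-1,0],"rotation":[0,0,0],"claw":0},{"offset":[-0.3,-1,0],"rotation":[0,0,0],"claw":0}])

```text
clock: 12.2
tcp_pos: [0.4984, -0.0955, 0.3718]
orientation: [0.054, 3.14, -0.012]
contact_force: [0.5, 0.6, -0.8]
grip_width: 0.0368
gripper_force: 51.5
```

```bash
python3 - <<'E'
from h import *
st(); F=FL-.025*HX
print('over',F,rel([F[0],F[1],.345],RD()))
s=cam('side'); Q=cloud(s); X=Q.reshape(-1,3)
for z0,z1 in ((.215,.235),(.235,.26),(.262,.278),(.285,.3)):
    m=(abs(X[:,0]-.555)<.035)&(abs(X[:,1]+.205)<.03)&(X[:,2]>z0)&(X[:,2]<z1); c=s['frame'].reshape(-1,3)[m].sum(1)<230; Y=X[m][c]; print(z0,len(Y),Y.mean(0).round(4) if len(Y) else '')
t=cam('top'); Q=cloud(t); X=Q.reshape(-1,3); m=(abs(X[:,0]-.555)<.035)&(abs(X[:,1]+.205)<.035)&(X[:,2]>.27)&(X[:,2]<.3); print(m.sum(), X[m].mean(0) if m.sum() else '')
E
```

```text
{'clock': 12.2, 'joints': [-0.544, 0.076, 0.657, 1.79, -0.04, 1.29, 1.659], 'tcp_pos': [0.498, -0.096, 0.372], 'contact_force': [0.451, 0.571, -0.801], 'grip_width': 0.037, 'gripper_force': 51.498}
over [ 0.508 -0.203  0.206] ([-0.088, -0.712, 0.184], [-0.004, 0.001, -0.007])
0.215 121 [ 0.542  -0.2122  0.2252]
0.235 147 [ 0.5424 -0.2126  0.2477]
0.262 98 [ 0.5418 -0.2129  0.2702]
0.285 34 [ 0.5526 -0.2055  0.2894]
0
```

drive_tool(rows=[{"offset":[-0.088,-0.712,0.0],"rotation":[-0.004,0.001,-0.007],"claw":0},{"offset":[-0.088,-0.712,0.0],"rotation":[-0.004,0.001,-0.007],"claw":0},{"offset":[-0.088,-0.712,0.184],"rotation":[-0.004,0.001,-0.007],"claw":0},{"offset":[-0.088,-0.712,0.184],"rotation":[-0.004,0.001,-0.007],"claw":0},{"offset":[-0.088,-0.712,0.184],"rotation":[-0.004,0.001,-0.007],"claw":0}])

```text
clock: 12.72
tcp_pos: [0.5083, -0.1941, 0.3429]
orientation: [-0.017, -3.137, -0.008]
contact_force: [-0.0, 0.7, -1.7]
grip_width: 0.0366
gripper_force: 51.5
```

```bash
python3 - <<'E'
from h import *
st(); F=FL-.025*HX; p,R=cur()
print(rel([F[0],F[1],.257],RD()),'tool z',R[:,2])
s=cam('side'); X=cloud(s).reshape(-1,3)
m=(np.linalg.norm(X[:,:2]-p[:2],axis=1)<.035)&(X[:,2]>p[2]-.06)&(X[:,2]<p[2]-.004); Y=X[m]
for lo in (-.045,-.03,-.015): 
    k=(Y[:,2]>p[2]+lo)&(Y[:,2]<p[2]+lo+.012); print(lo,k.sum(),Y[k].mean(0).round(4))
print(np.percentile(Y[:,2]-p[2],[0,2,5]))
E
```

```text
{'clock': 12.717, 'joints': [-0.37, 0.197, 0.739, 1.756, -0.143, 1.249, 1.966], 'tcp_pos': [0.508, -0.194, 0.343], 'contact_force': [-0.006, 0.703, -1.722], 'grip_width': 0.037, 'gripper_force': 51.515}
([-0.001, -0.062, 0.572], [0.003, -0.002, 0.005]) tool z [-0.00487414  0.00529428 -0.99997411]
-0.045 79 [ 0.4929 -0.201   0.3043]
-0.03 89 [ 0.4926 -0.2012  0.3193]
-0.015 85 [ 0.4918 -0.2005  0.3337]
[-0.05997538 -0.05885727 -0.04429034]
```

drive_tool(rows=[{"offset":[-0.001,-0.062,0.0],"rotation":[0.003,-0.002,0.005],"claw":0},{"offset":[-0.001,-0.062,0.15],"rotation":[0.003,-0.002,0.005],"claw":0},{"offset":[-0.001,-0.062,0.3],"rotation":[0.003,-0.002,0.005],"claw":0},{"offset":[-0.001,-0.062,0.42],"rotation":[0.003,-0.002,0.005],"claw":0},{"offset":[-0.001,-0.062,0.5],"rotation":[0.003,-0.002,0.005],"claw":0},{"offset":[-0.001,-0.062,0.55],"rotation":[0.003,-0.002,0.005],"claw":0},{"offset":[-0.001,-0.062,0.57],"rotation":[0.003,-0.002,0.005],"claw":0},{"offset":[-0.001,-0.062,0.57],"rotation":[0.003,-0.002,0.005],"claw":0}])

```text
clock: 13.43
tcp_pos: [0.5097, -0.2027, 0.2594]
orientation: [0.029, 3.138, -0.001]
contact_force: [-0.9, 0.6, -0.5]
grip_width: 0.0365
gripper_force: 51.5
```

```bash
python3 - <<'E'
from h import *
st(); F=FL-.025*HX
print(rel([F[0],F[1],.252],RD()))
s=cam('side')
b=cv2.resize(s['frame'][150:330,370:530],None,fx=3.3,fy=3.3,interpolation=cv2.INTER_CUBIC)
cv2.imwrite('pics/p3.png',b[...,::-1])
E
```

```text
{'clock': 13.433, 'joints': [-0.322, 0.283, 0.722, 1.866, -0.213, 1.067, 2.036], 'tcp_pos': [0.51, -0.203, 0.259], 'contact_force': [-0.88, 0.603, -0.512], 'grip_width': 0.037, 'gripper_force': 51.515}
([0.012, -0.002, 0.05], [-0.0, 0.002, 0.001])
```

View pics/p3.png

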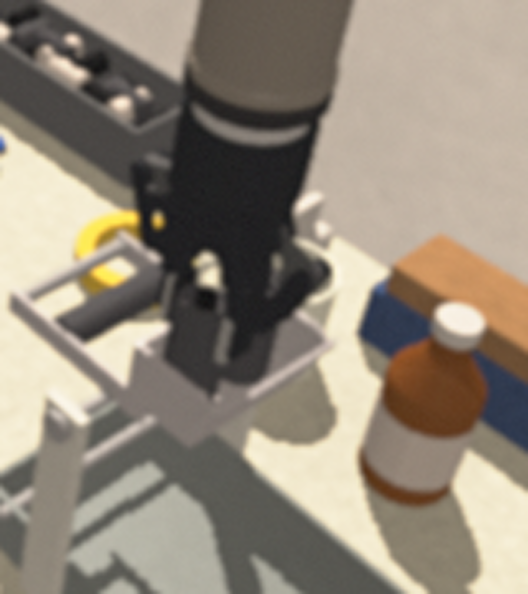

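The second cassette hangs inside the bucket at crop (200,335), beside the first at (250,350). I'll set it down, release it, and clear the hand upward in a single call.

drive_tool(rows=[{"offset":[0.01,0,0.025],"rotation":[0,0.002,0],"claw":0},{"offset":[0.01,0,0.045],"rotation":[0,0.002,0],"claw":0},{"offset":[0.01,0,0.045],"rotation":[0,0.002,0],"claw":1},{"offset":[0.01,0,0.045],"rotation":[0,0.002,0],"claw":1},{"offset":[0.01,0,0.03],"rotation":[0,0.002,0],"claw":1},{"offset":[0.01,0,-0.2],"rotation":[0,0.002,0],"claw":1},{"offset":[0.01,0,-0.5],"rotation":[0,0.002,0],"claw":1},{"offset":[0.01,0,-0.8],"rotation":[0,0.002,0],"claw":1},{"offset":[0.01,0,-1],"rotation":[0,0.002,0],"claw":1},{"offset":[0.01,0,-1],"rotation":[0,0.002,0],"claw":1},{"offset":[0.01,0,-1],"rotation":[0,0.002,0],"claw":1},{"offset":[0.01,0,-1],"rotation":[0,0.002,0],"claw":1},{"offset":[0.01,0,-1],"rotation":[0,0.002,0],"claw":1}])

```text
clock: 14.57
tcp_pos: [0.5069, -0.2024, 0.4081]
orientation: [-0.029, -3.138, 0.0]
contact_force: [-0.1, 0.1, 0.2]
grip_width: 0.0852
gripper_force: 0.0
```

drive_tool(rows=[{"offset":[0,0,0],"rotation":[0,0,0],"claw":0},{"offset":[0,0,0],"rotation":[0,0,0],"claw":0},{"offset":[0,0,0],"rotation":[0,0,0],"claw":0},{"offset":[0,0,0],"rotation":[0,0,0],"claw":0},{"offset":[0,0,0],"rotation":[0,0,0],"claw":0},{"offset":[0,0,0],"rotation":[0,0,0],"claw":0},{"offset":[0,0,0],"rotation":[0,0,0],"claw":0},{"offset":[0,0,0],"rotation":[0,0,0],"claw":0},{"offset":[0,0,0],"rotation":[0,0,0],"claw":0},{"offset":[0,0,0],"rotation":[0,0,0],"claw":0},{"offset":[0,0,0],"rotation":[0,0,0],"claw":0},{"offset":[0,0,0],"rotation":[0,0,0],"claw":0},{"offset":[0,0,0],"rotation":[0,0,0],"claw":0},{"offset":[0,0,0],"rotation":[0,0,0],"claw":0},{"offset":[0,0,0],"rotation":[0,0,0],"claw":0},{"offset":[0,0,0],"rotation":[0,0,0],"claw":0},{"offset":[0,0,0],"rotation":[0,0,0],"claw":0},{"offset":[0,0,0],"rotation":[0,0,0],"claw":0},{"offset":[0,0,0],"rotation":[0,0,0],"claw":0},{"offset":[0,0,0],"rotation":[0,0,0],"claw":0}])

```text
clock: 16.23
tcp_pos: [0.5075, -0.2028, 0.4093]
orientation: [-0.03, -3.141, 0.001]
contact_force: [-0.8, 0.6, 0.8]
grip_width: -0.0001
gripper_force: 0.0
```

```bash
python3 - <<'E'
from h import *
st()
s=cam('side')
b=cv2.resize(s['frame'][150:400,350:550],None,fx=2.4,fy=2.4,interpolation=cv2.INTER_CUBIC)
cv2.imwrite('pics/p4.png',b[...,::-1])
E
```

```text
{'clock': 16.233, 'joints': [-0.384, 0.157, 0.759, 1.647, -0.109, 1.381, 1.942], 'tcp_pos': [0.508, -0.203, 0.409], 'contact_force': [-0.808, 0.552, 0.827], 'grip_width': -0.0, 'gripper_force': 0.0}
```

View pics/p4.png

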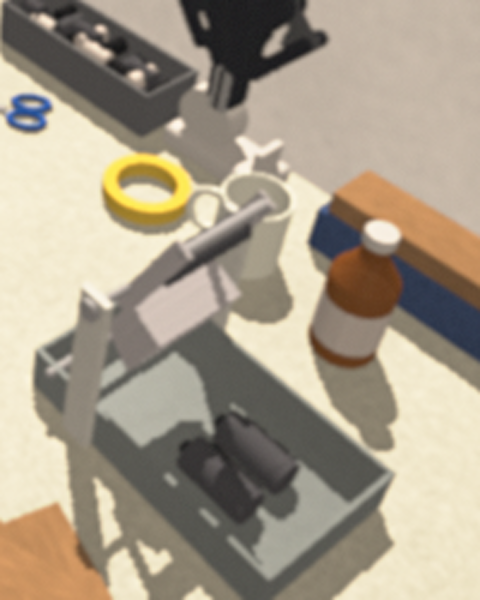

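Both cassettes lie in the tray, at crop (225,480) and (260,450). The bucket is fully tipped, with the reset bar at (235,230). Next I'll bring the closed fingers down on the -y side of the bar.

drive_tool(rows=[{"offset":[-0.17,-0.33,0.1],"rotation":[0,0,0],"claw":0},{"offset":[-0.17,-0.33,0.2],"rotation":[0,0,0],"claw":0},{"offset":[-0.17,-0.33,0.4],"rotation":[0,0,0],"claw":0},{"offset":[-0.17,-0.33,0.6],"rotation":[0,0,0],"claw":0},{"offset":[-0.17,-0.33,0.75],"rotation":[0,0,0],"claw":0},{"offset":[-0.17,-0.33,0.75],"rotation":[0,0,0],"claw":0}])

```text
clock: 16.78
tcp_pos: [0.5297, -0.2514, 0.2921]
orientation: [-0.029, -3.133, -0.002]
contact_force: [-0.9, 1.6, 0.3]
grip_width: 0.0
gripper_force: 0.0
```

```bash
python3 - <<'E'
from h import *
st(); PV=np.array([.534,-.1635,.19])
s=cam('side'); X=cloud(s).reshape(-1,3)
m=(abs(X[:,0]-.534)<.045)&(X[:,1]>-.232)&(X[:,1]<-.19)&(X[:,2]>.262)&(X[:,2]<.3);print('bar',m.sum(),np.median(X[m],0))
for y,z in ((-85,72),(-72,73),(-42,82),(-14,85),(14,80),(31,72),(50,62),(62,57)): print((y,z),rel(PV+[0,y/1000,z/1000],RD()))
b=cv2.resize(s['frame'][150:400,350:550],None,fx=2.4,fy=2.4,interpolation=cv2.INTER_CUBIC)
cv2.imwrite('pics/p5.png',b[...,::-1])
E
```

```text
{'clock': 16.783, 'joints': [-0.244, 0.342, 0.755, 1.732, -0.249, 1.176, 2.133], 'tcp_pos': [0.53, -0.251, 0.292], 'contact_force': [-0.86, 1.571, 0.338], 'grip_width': 0.0, 'gripper_force': 0.0}
bar 167 [ 0.52302195 -0.21477083  0.27757418]
(-85, 72) ([-0.022, 0.025, 0.22], [0.0, -0.003, 0.001])
(-72, 73) ([-0.02, 0.111, 0.213], [0.0, -0.003, 0.001])
(-42, 82) ([-0.016, 0.311, 0.153], [0.0, -0.003, 0.001])
(-14, 85) ([-0.013, 0.498, 0.133], [0.0, -0.003, 0.001])
(14, 80) ([-0.009, 0.684, 0.167], [0.0, -0.003, 0.001])
(31, 72) ([-0.007, 0.798, 0.22], [0.0, -0.003, 0.001])
(50, 62) ([-0.005, 0.924, 0.287], [0.0, -0.003, 0.001])
(62, 57) ([-0.004, 1.004, 0.32], [0.0, -0.003, 0.001])
```

View pics/p5.png

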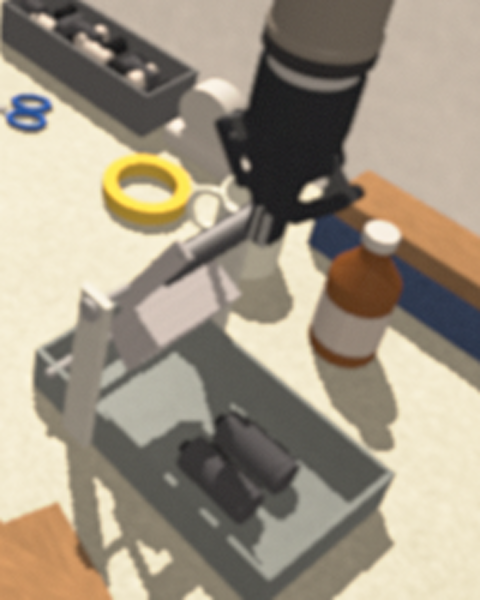

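The closed fingers are at crop (262,225), beside the raised reset bar on its -y side. I'll push the bar along its arc toward +y, then lift off.

drive_tool(rows=[{"offset":[-0.02,0.025,0.1],"rotation":[0,-0.003,0],"claw":0},{"offset":[-0.02,0.025,0.2],"rotation":[0,-0.003,0],"claw":0},{"offset":[-0.02,0.07,0.215],"rotation":[0,-0.003,0],"claw":0},{"offset":[-0.02,0.13,0.21],"rotation":[0,-0.003,0],"claw":0},{"offset":[-0.02,0.19,0.19],"rotation":[0,-0.003,0],"claw":0},{"offset":[-0.02,0.25,0.17],"rotation":[0,-0.003,0],"claw":0},{"offset":[-0.016,0.31,0.153],"rotation":[0,-0.003,0],"claw":0},{"offset":[-0.015,0.37,0.145],"rotation":[0,-0.003,0],"claw":0},{"offset":[-0.014,0.43,0.135],"rotation":[0,-0.003,0],"claw":0},{"offset":[-0.013,0.49,0.133],"rotation":[0,-0.003,0],"claw":0},{"offset":[-0.012,0.55,0.14],"rotation":[0,-0.003,0],"claw":0},{"offset":[-0.011,0.61,0.15],"rotation":[0,-0.003,0],"claw":0},{"offset":[-0.009,0.67,0.165],"rotation":[0,-0.003,0],"claw":0},{"offset":[-0.008,0.73,0.185],"rotation":[0,-0.003,0],"claw":0},{"offset":[-0.007,0.79,0.215],"rotation":[0,-0.003,0],"claw":0},{"offset":[-0.006,0.85,0.25],"rotation":[0,-0.003,0],"claw":0},{"offset":[-0.005,0.92,0.285],"rotation":[0,-0.003,0],"claw":0},{"offset":[-0.004,0.97,0.31],"rotation":[0,-0.003,0],"claw":0},{"offset":[-0.004,1,0.32],"rotation":[0,-0.003,0],"claw":0},{"offset":[-0.004,1,0.32],"rotation":[0,-0.003,0],"claw":0}])

```text
clock: 18.5
tcp_pos: [0.535, -0.1011, 0.2478]
orientation: [0.026, 3.138, -0.0]
contact_force: [-0.1, -0.8, -0.8]
grip_width: 0.0002
gripper_force: 0.0
```

drive_tool(rows=[{"offset":[0,0,-0.2],"rotation":[0,0,0],"claw":0},{"offset":[0,0,-0.5],"rotation":[0,0,0],"claw":0},{"offset":[0,0,-0.8],"rotation":[0,0,0],"claw":0},{"offset":[0,0,-1],"rotation":[0,0,0],"claw":0},{"offset":[0,0.3,-1],"rotation":[0,0,0],"claw":0},{"offset":[0,1,-1],"rotation":[0,0,0],"claw":0},{"offset":[0,1,-1],"rotation":[0,0,0],"claw":0},{"offset":[0,1,-1],"rotation":[0,0,0],"claw":0},{"offset":[0,1,-1],"rotation":[0,0,0],"claw":0},{"offset":[0,1,-1],"rotation":[0,0,0],"claw":0},{"offset":[0,1,-1],"rotation":[0,0,0],"claw":0},{"offset":[0,1,-1],"rotation":[0,0,0],"claw":0},{"offset":[0,1,-1],"rotation":[0,0,0],"claw":0},{"offset":[0,1,-1],"rotation":[0,0,0],"claw":0},{"offset":[0,1,-1],"rotation":[0,0,0],"claw":0},{"offset":[0,1,-1],"rotation":[0,0,0],"claw":0}])

```text
clock: 19.83
tcp_pos: [0.5374, 0.0466, 0.3987]
orientation: [0.031, 3.136, -0.001]
contact_force: [-0.3, 0.3, -0.3]
grip_width: 0.0
gripper_force: 0.0
```

```bash
python3 - <<'E'
from h import *
st()
s=cam('side'); X=cloud(s).reshape(-1,3)
m=(abs(X[:,0]-.5355)<.04)&(abs(X[:,1]+.069)<.02)&(X[:,2]>.185)&(X[:,2]<.225); Y=X[m]; print('resetbar',m.sum(),Y.mean(0),Y[:,2].max())
b=cv2.resize(s['frame'][150:400,350:550],None,fx=2.4,fy=2.4,interpolation=cv2.INTER_CUBIC)
cv2.imwrite('pics/p6.png',b[...,::-1])
d=np.load('c0.npz')['Q'].reshape(-1,3); m=(abs(d[:,0]-.5355)<.04)&(abs(d[:,1]+.069)<.02)&(d[:,2]>.185)&(d[:,2]<.225);print(m.sum(),d[m].mean(0),d[m][:,2].max())
E
```

```text
{'clock': 19.833, 'joints': [-0.77, 0.133, 0.647, 1.68, -0.081, 1.35, 1.442], 'tcp_pos': [0.537, 0.047, 0.399], 'contact_force': [-0.292, 0.262, -0.328], 'grip_width': 0.0, 'gripper_force': 0.0}
resetbar 144 [ 0.53402376 -0.07135775  0.20506433] 0.21085342093578022
145 [ 0.53405807 -0.07123804  0.20482163] 0.20894631430661215
```

View pics/p6.png

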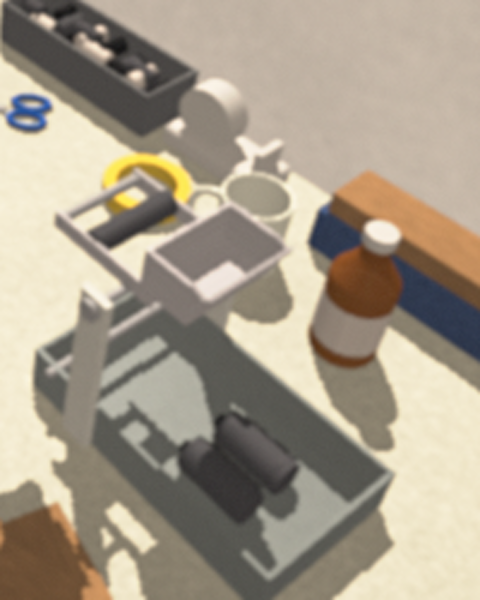

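The bucket is back upright: its reset bar is where it started, to within 0.3 mm. Both cassettes lie in the tray at crop (225,480) and (260,450), and the hand is clear.

```bash
python3 -c "
from bench import hand_in
print(hand_in())"
```

```text
the job is handed in; nothing more can be done
None
```

The job is handed in, with no verdict returned: both cassettes stood in the bucket, tripped it and lie in the tray, the empty bucket is back upright, and the hand is clear at about 20 s of the 72 s allowed.

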